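# Undo a prop nut of unknown thread hand on the pin block

### The job

Two look-alike quadcopter rotors stand on the mat. Take the one on the robot's left, set it fully home over the two upright pins of the block so that it cannot turn, and let go of it; then undo its prop nut, which may have a left-hand or a right-hand thread, so try it both ways. Lift the nut about 10 cm clear and finish holding it up in the gripper, with the rotor still fully home on its pins and the other rotor and everything else on the desk left where they are.

Things in the scene. Friction and masses are not known exactly. Their poses are not given: they have to be found in the camera images.
- block: Pin block fixed between the rotors: black, 80 x 80 mm, top at 20 mm. Two upright steel pins of 7 mm on its x axis, 18.5 mm each side of centre, rise 29.5 mm above the top, the last 6 mm tapered. A rotor fully home stands on the block's top, centred, pins through its two holes and showing 5.5 mm above its spokes. Origin: centre of the underside; z up.
- rotor_a: One of two look-alike motor rotors on the mat; either may be left or right of the block. Dark round bell, 56 mm across, 24 mm high, open below, 140 g; on top aluminium spokes, the broad ones (x axis) with a round 8.8 mm hole 18.5 mm each side of the axis: fits also half a turn round. Prop seat (24 mm across) top at 30 mm; stub under the nut to 45.5 mm. Origin: axis, underside; z up.
- rotor_b: One of two look-alike motor rotors on the mat; either may be left or right of the block. Dark round bell, 56 mm across, 24 mm high, open below, 140 g; on top aluminium spokes, the broad ones (x axis) with a round 8.8 mm hole 18.5 mm each side of the axis: fits also half a turn round. Prop seat (24 mm across) top at 30 mm; stub under the nut to 45.5 mm. Origin: axis, underside; z up.
- nut_a: Prop nut of rotor_a: round knurled cap, 28 mm across, 24 mm high, 60 g. Origin: axis, underside; home, it is 30 mm above the rotor's origin. Thread hand unseen, not the same on the two rotors. Loosening turns easily, rises 1.9 mm/rad, free after 2.3 rad, then lifts straight off; the wrong way hits a hard stop within 0.2 rad: over 0.1 N m at a 14 N grip.
- nut_b: Prop nut of rotor_b: round knurled cap, 28 mm across, 24 mm high, 60 g. Origin: axis, underside; home, it is 30 mm above the rotor's origin. Thread hand unseen, not the same on the two rotors. Loosening turns easily, rises 1.9 mm/rad, free after 2.3 rad, then lifts straight off; the wrong way hits a hard stop within 0.2 rad: over 0.1 N m at a 14 N grip.
- driver: Bystander: screwdriver 170 mm long, 26 mm thick, lying along its x; origin below its middle.
- tape: Bystander: roll of black tape, 70 mm across, 19 mm high, lying flat; origin at its underside.
- meter: Bystander: black multimeter 150 x 78 x 41 mm, lying on its back; origin at its underside.
- bits: Bystander: case of driver bits 110 x 62 x 21 mm; origin at its underside.
- calipers: Bystander: digital calipers, 200 mm long, 13 mm high, lying flat; origin at its underside.
- jar: Bystander: small glass jar with a steel lid, 48 mm across, 55 mm high; origin at its underside.
- remote: Bystander: black remote control 100 x 32 x 17 mm; origin at its underside.
Things that resemble listed ones, but are neither listed nor needed, are in the scene too. Leave any pink or red look-alike of the nut_b alone.

How it is judged:
By the outcome, as a careful person would: the job done as asked, in the order asked, and still so for the second after the job is handed in, while the arm keeps its last pose, push and grip.
It also fails if it takes over 61 s, if anything falls off the work surface, if the arm or the gripper's body presses on something with over 40 N, if the wrist force passes 120 N, or if a joint passes its speed limit or range.

### The arm

A 6-joint arm with a two-finger parallel gripper is mounted at the origin on the work surface. World frame = base frame: x ahead of the robot, y to its left, z up, the work surface at z = 0. Lengths are in m, angles in rad, forces in N, time in s.
With the tool pointing down it reaches from about 0.325 to 0.85 m from the base axis. Payload 15.5 kg.
Tool frame: the origin (TCP) lies on the centre line of the jaws, within the pads' length; the fingertips stand 22 mm ahead of it and the grasp point (between the pads) lies 3 mm ahead of it; z points along the fingers, y is the line along which they close (so a half turn about z gives the same grasp; the last joint's range is limited). The gripper opens to 91 mm and grips with 3 to 60 N. Pads are 32 mm wide; open, the fingers measure 118 mm over their backs; the gripper's body (76 mm by 178 mm) begins 60 mm behind the grasp point.
Start: joints at [1.095, 0.494, 1.345, -0, 1.302, -0.096], TCP at [0.232, 0.58, 0.236] pointing down, gripper open.
Joint ranges: [-2.91, 2.91], [-0.82, 2.16], [0.22, 2.67], [-1.22, 4.37], [0.12, 2.79], [-3.08, 3.08]. Speed limits (rad/s): [1.89, 1.89, 2.57, 3.01, 3.01, 3.01].

### API

Orientations are given as a rotation vector (axis times angle).
In Python, from rig import get_state, snapshot, job_done, find_in, silhouettes gives the robot as it stands. The module is installed in compiled form; this text tells all that it offers.
- The arm moves only by the tool send_rows, never from a script. Its argument "deltas" is a list that holds one entry, the list of rows, each a list of 7 numbers: the shift along the tool's x, y, z each as a share of 200 mm, from -1 to 1, then the turn, a rotation vector about the tool's x, y, z each as a share of 0.5 rad, from -1 to 1, then the opening, from 0 (shut) to 1 (fully open). In form: [[[tx, ty, tz, rx, ry, rz, jaw], ...]]. A call has exactly 10 rows; each row is the pose to reach, as a shift and turn from the pose commanded when the call began, along the tool's axes at that moment; what a row does not reach only later rows make up. A row lasts 1/12 s, in which the tool goes at most 41.7 mm and 7.16 degrees, less where a joint would pass 70% of its speed; a pose out of reach is approached as far as the arm can. A call with a number of a shift or a turn outside -1 to 1 is refused whole. A call with a gripper value outside its range is refused whole. The fingers move at their own pace and stop on an object; "force" is the grip in N (left out, the last holds). Time passes only in rows, so rows that repeat a pose let the fingers close, or fill a call up. It gives the time, the measured TCP pose, the force, the opening and the grip force at its end, in the units of the state.
- get_state(): the state, without advancing time (a new reading comes with each control period).
- snapshot(name): name is "scene" or "top" or "wrist"; returns a dict with "color" (384x512x3 uint8, blue, green, red), "depth" (384x512 float32, m along the optical axis (not along the pixel's ray), 0 where there is no reading), "fx", "fy", "cx", "cy" (pixels), "D" ([k1, k2, p1, p2, k3] as OpenCV has them; the pictures are not rectified), "pose" (4x4, takes a point from camera to world coordinates). Camera axes: x right, y up, looking along -z (the intrinsics and any distortion apply to the point x, -y, -z); pixel columns grow to the right and rows downward; lengths in m; the calibration is good to about 2 mm. A picture is of the moment at which its call begins.
- job_done(): hands the job in; it is judged then, once.
Trained networks look in the newest picture that a camera, given by its name, has taken for a name from the list of things; names that differ only in an ending like _2 or _b are one class to them, and where a whole thing is asked for, a point or a joint stands for the part that bears it (a point fixed in the world has none). Each returns a list of dicts, best first, with "conf" (0 to 1); they miss things now and then, are a little off and sometimes report something else, mostly with a low value. They report only what shows in the picture. A call takes as long as a camera call. They do not tell look-alikes from the thing itself.
- find_in(thing, camera): "bbox" ([left, top, width, height] in pixels, round what is visible of it).
- silhouettes(thing, camera): "pixels" (384x512 bool, what is visible of it) and "bbox" ([left, top, width, height] in pixels, round what is visible of it).
The state is a dict: "time": time; "joint_pos": joint angles; "dq": joint speeds; "tau": joint torques, N m; "eef_pos": TCP position; "tcp_rot": TCP orientation; "force": force on the tool from outside, world axes, zero at the start; "torque": the same for the moment, N m; "finger_gap": opening from 0.0 (shut) to 1.0 (fully open); "grasp_force": force on a finger pad.
Only numpy, scipy, OpenCV 4.12 (cv2) and the standard library are available. Lean on these libraries where they do the work, as an engineer would, in place of code of your own. Each camera call takes 0.05 s, during which the arm holds its last target. There are 200 camera calls.

## Working session

There is one attempt and no reset: what is moved stays moved. The work goes in short steps, Python scripts to look and compute and a tool call to move; the robot and the scene stay as the last step left them, time stands still between calls to the robot, and variables do not carry over. Pictures are saved under pics/ and viewed, at most 12 in all, crops included, and the job is handed in when it is done.

Besides the shell and the picture viewer there is one more tool, called as name([rows], argument=value, ...), one row to a line, values as JSON. send_rows: Moves the arm, as the interface text tells. Its arguments: {"type":"object","properties":{"deltas":{"type":"array","items":{"type":"array","items":{"type":"array","items":{"type":"number","minimum":-1,"maximum":1}}}},"force":{"type":"number"}},"required":["deltas"]}

```bash
mkdir -p pics; cat > h.py <<'E'
import numpy as np, cv2
from rig import *
from scipy.spatial.transform import Rotation as R
def world(s,us,vs,d):
    K=np.array([[s['fx'],0,s['cx']],[0,s['fy'],s['cy']],[0,0,1]])
    p=cv2.undistortPoints(np.c_[us,vs].astype(float).reshape(-1,1,2),K,np.array(s['D'],float)).reshape(-1,2)
    d=np.asarray(d,float)
    c=np.c_[p[:,0]*d,-p[:,1]*d,-d]
    P=np.array(s['pose']); return c@P[:3,:3].T+P[:3,3]
def cloud(s):
    v,u=np.nonzero(s['depth']>0); return np.c_[u,v],world(s,u,v,s['depth'][v,u])
def proj(s,X):
    P=np.linalg.inv(np.array(s['pose'])); c=np.atleast_2d(X)@P[:3,:3].T+P[:3,3]
    c=c*[1,-1,-1]
    K=np.array([[s['fx'],0,s['cx']],[0,s['fy'],s['cy']],[0,0,1]])
    return cv2.projectPoints(c,np.zeros(3),np.zeros(3),K,np.array(s['D'],float))[0].reshape(-1,2)
E
python3 - <<'E'
from h import *
for n in ['top','scene']:
    s=snapshot(n); cv2.imwrite(f'pics/{n}0.png',cv2.resize(s['color'],(800,600)))
    print(n,np.round(s['pose'],3).tolist(),s['fx'])
    for t in ['block','rotor_a','nut_a']:
        for r in silhouettes(t,n)[:5]:
            m=r['pixels']&(s['depth']>0); v,u=np.nonzero(m)
            if len(v)<5: print(t,r['bbox'],'nod');continue
            w=world(s,u,v,s['depth'][v,u]); print(t,round(r['conf'],2),r['bbox'],np.round(np.median(w,0),3),np.round(w.min(0),3),np.round(w.max(0),3))
st=get_state(); print(st['eef_pos'],st['tcp_rot'],st['time'],st['finger_gap'])
E
```

```text
top [[0.022, 0.997, -0.069, 0.479], [-1.0, 0.022, 0.0, 0.005], [0.002, 0.069, 0.998, 1.123], [0.0, 0.0, 0.0, 1.0]] 405.8728008785336
block 0.97 [234.1, 180.3, 32.0, 35.6] [ 0.538 -0.001  0.021] [ 0.491 -0.048 -0.002] [0.586 0.046 0.052]
rotor_a 0.71 [340.2, 221.3, 19.4, 16.1] [ 0.445 -0.267  0.024] [ 0.423 -0.301 -0.001] [ 0.475 -0.247  0.03 ]
rotor_a 0.54 [164.4, 177.0, 21.8, 21.3] [0.55  0.202 0.023] [ 0.528  0.172 -0.004] [0.587 0.233 0.053]
nut_a 0.65 [343.5, 226.1, 16.5, 9.8] [ 0.451 -0.273  0.053] [ 0.437 -0.289  0.033] [ 0.464 -0.261  0.059]
nut_a 0.65 [163.3, 219.2, 14.2, 10.2] [0.456 0.209 0.022] [ 0.442  0.195 -0.004] [0.47  0.23  0.029]
nut_a 0.53 [170.6, 184.3, 9.6, 4.5] [0.557 0.198 0.053] [0.544 0.188 0.045] [0.569 0.213 0.061]
nut_a 0.5 [127.8, 120.4, 35.5, 22.5] [0.708 0.3   0.018] [ 0.678  0.254 -0.002] [0.742 0.35  0.025]
nut_a 0.44 [206.1, 184.3, 11.6, 9.3] [0.554 0.11  0.023] [ 0.541  0.097 -0.001] [0.572 0.127 0.028]
scene [[-0.632, -0.492, 0.599, 1.342], [0.775, -0.385, 0.502, 0.674], [-0.017, 0.781, 0.624, 0.901], [0.0, 0.0, 0.0, 1.0]] 497.5278034875522
block 0.84 [231.4, 191.2, 39.2, 28.8] [0.549 0.007 0.021] [ 0.477 -0.044 -0.001] [0.587 0.051 0.051]
rotor_a 0.73 [190.5, 144.3, 19.6, 18.2] [ 0.463 -0.264  0.022] [ 0.423 -0.305 -0.002] [ 0.482 -0.243  0.036]
rotor_a 0.53 [294.4, 232.6, 22.2, 15.4] [0.57  0.207 0.022] [ 0.534  0.173 -0.003] [0.587 0.227 0.031]
nut_a 0.65 [332.0, 247.0, 12.4, 14.6] [0.562 0.293 0.022] [ 0.542  0.276 -0.   ] [0.572 0.304 0.031]
nut_a 0.65 [326.5, 211.9, 10.7, 14.1] [0.465 0.213 0.018] [ 0.421  0.188 -0.001] [0.474 0.224 0.028]
nut_a 0.52 [272.5, 217.7, 10.1, 16.5] [0.562 0.114 0.021] [ 0.54   0.088 -0.   ] [0.574 0.125 0.028]
[0.23168359 0.58042007 0.23583292] [-5.92993102e-01 -3.08505597e+00  2.45705714e-04] 0.4 1.0011026612841543
```

View pics/top0.png

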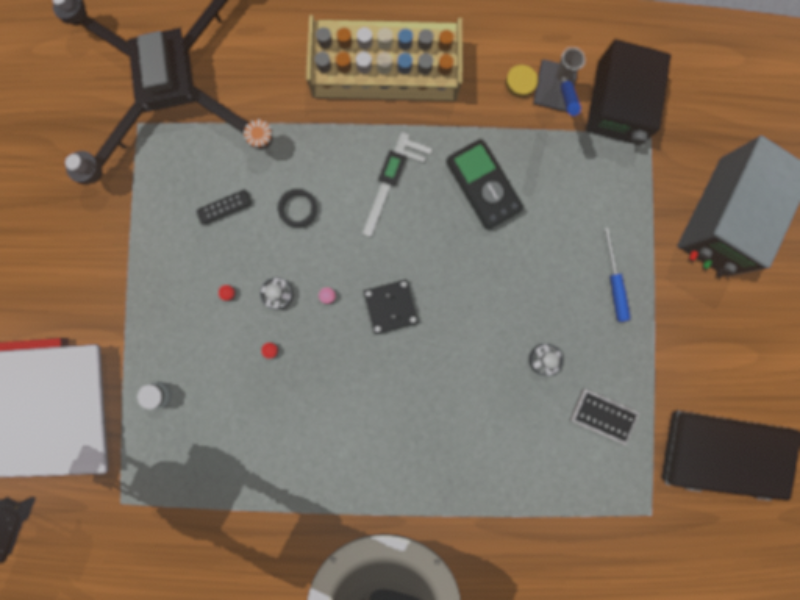

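View pics/scene0.png

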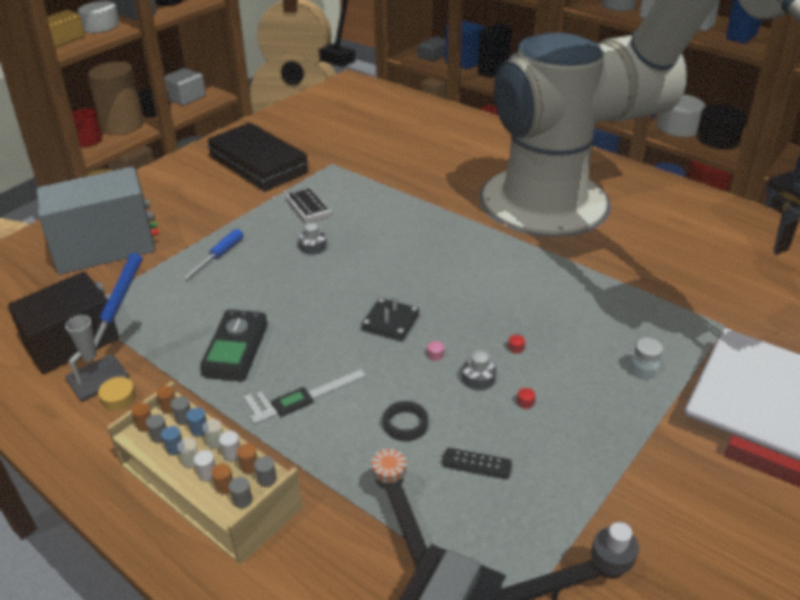

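The top picture shows two rotors at 800x600 pixels (277,294) and (546,360). The one at (277,294), world about (0.555, 0.202), is on the robot's left (+y), between two red caps and a pink cap, which are decoys. The block is at (391,306). I'll move above the left rotor and check it with the wrist camera.

send_rows([
  [[-0.05,-0.026,0,0,0,0,1],[-0.15,-0.079,0,0,0,0,1],[-0.27,-0.142,0,0,0,0,1],[-0.4,-0.21,0,0,0,0,1],[-0.52,-0.273,0,0,0,0,1],[-0.64,-0.336,0,0,0,0,1],[-0.76,-0.4,0,0,0,0,1],[-0.86,-0.45,0,0,0,0,1],[-0.95,-0.5,0,0,0,0,1],[-1,-0.525,0,0,0,0,1]],
])

```text
time: 1.23
eef_pos: [0.3799, 0.4066, 0.236]
tcp_rot: [0.595, 3.084, -0.001]
force: [0.4, 1.0, -0.4]
finger_gap: 0.998
grasp_force: 0.0
```

send_rows([
  [[-0.05,-0.026,0,0,0,0,1],[-0.15,-0.079,0,0,0,0,1],[-0.27,-0.142,0,0,0,0,1],[-0.4,-0.21,0,0,0,0,1],[-0.52,-0.273,0,0,0,0,1],[-0.64,-0.336,0,0,0,0,1],[-0.76,-0.4,0,0,0,0,1],[-0.86,-0.45,0,0,0,0,1],[-0.95,-0.5,0,0,0,0,1],[-1,-0.525,0,0,0,0,1]],
])

```text
time: 2.07
eef_pos: [0.5265, 0.2357, 0.2359]
tcp_rot: [0.594, 3.085, -0.0]
force: [0.0, -0.2, 0.1]
finger_gap: 0.999
grasp_force: 0.0
```

```bash
python3 - <<'E'
from h import *
st=get_state(); print(st['eef_pos'],st['tcp_rot'],st['time'],st['joint_pos'])
s=snapshot('wrist'); np.savez('w1.npz',**s); cv2.imwrite('pics/w1.png',cv2.resize(s['color'],(800,600)))
T=np.eye(4);T[:3,:3]=R.from_rotvec(st['tcp_rot']).as_matrix();T[:3,3]=st['eef_pos']
print(np.round(np.linalg.inv(T)@np.array(s['pose']),3),s['fx'],s['D'])
for t in ['block','rotor_a','nut_a']:
    for r in silhouettes(t,'wrist')[:5]:
        m=r['pixels']&(s['depth']>0); v,u=np.nonzero(m)
        if len(v)<5: print(t,r['bbox'],'nod');continue
        w=world(s,u,v,s['depth'][v,u]); print(t,round(r['conf'],2),r['bbox'],np.round(np.median(w,0),4),np.round(w.min(0),3),np.round(w.max(0),3))
E
```

```text
[0.52654232 0.23565283 0.23586882] [ 5.94196277e-01  3.08456023e+00 -2.46938953e-04] 2.0667 [ 3.17481322e-01  4.25730124e-01  1.46739599e+00 -3.09955707e-04
  1.24826160e+00 -8.72607720e-01]
[[ 0.     0.964  0.266  0.075]
 [ 1.     0.    -0.001  0.002]
 [-0.001  0.266 -0.964 -0.15 ]
 [ 0.     0.     0.     1.   ]] 280.13910845443434 [-0.00721357  0.          0.          0.          0.        ]
block 0.58 [76.5, 200.8, 69.1, 51.8] [0.518  0.0277 0.0221] [ 0.471 -0.024  0.002] [0.563 0.206 0.299]
rotor_a 0.81 [222.9, 177.8, 40.9, 45.8] [0.5486 0.2092 0.026 ] [0.529 0.176 0.002] [0.584 0.231 0.051]
nut_a 0.82 [294.6, 164.3, 20.7, 22.8] [0.5538 0.2921 0.0242] [0.541 0.278 0.002] [0.576 0.306 0.028]
nut_a 0.75 [231.9, 195.6, 22.8, 23.0] [0.554  0.2051 0.054 ] [0.543 0.181 0.016] [0.57  0.218 0.058]
nut_a 0.64 [213.5, 120.0, 17.3, 20.8] [0.4566 0.214  0.0246] [0.443 0.199 0.007] [0.471 0.227 0.028]
nut_a 0.6 [190.4, 211.4, 7.6, 18.6] [0.5553 0.1264 0.0204] [0.5   0.119 0.003] [0.568 0.199 0.215]
```

View pics/w1.png

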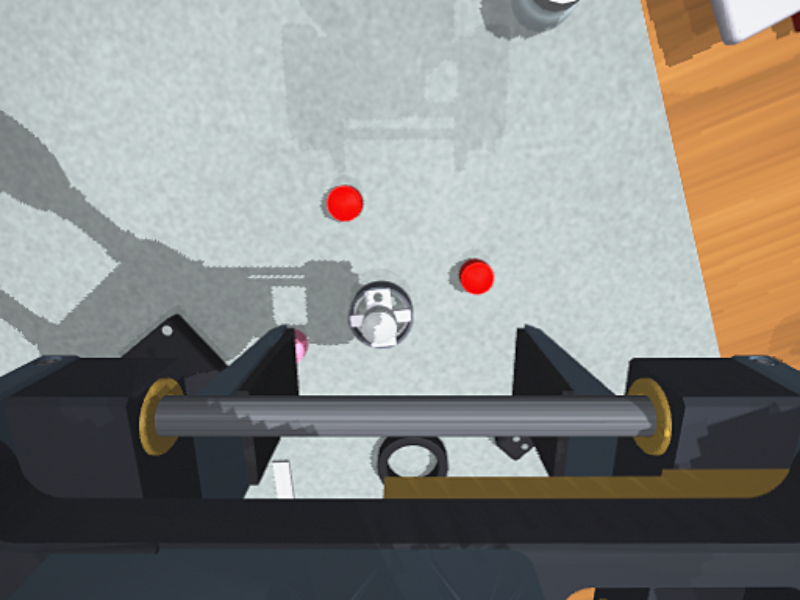

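The left rotor is at wrist (380,315). It is the grey-capped one, with the red caps at (345,202) and (477,277) and the pink one at (300,345) as decoys. Next I'll view the block closer from above, then the rotor.

send_rows([
  [[-0.03,-0.06,0.02,0,0,0,1],[-0.09,-0.18,0.07,0,0,0,1],[-0.16,-0.32,0.13,0,0,0,1],[-0.23,-0.46,0.2,0,0,0,1],[-0.3,-0.6,0.27,0,0,0,1],[-0.37,-0.74,0.33,0,0,0,1],[-0.43,-0.86,0.38,0,0,0,1],[-0.48,-0.95,0.42,0,0,0,1],[-0.5,-1,0.43,0,0,0,1],[-0.5,-1,0.43,0,0,0,1]],
])

```text
time: 3.1
eef_pos: [0.5434, 0.0129, 0.1494]
tcp_rot: [-0.595, -3.084, 0.001]
force: [0.5, -0.5, -0.1]
finger_gap: 0.998
grasp_force: 0.0
```

```bash
python3 - <<'E'
from h import *
st=get_state(); print(st['eef_pos'],st['time'])
s=snapshot('wrist'); np.savez('w2.npz',**s); cv2.imwrite('pics/w2.png',cv2.resize(s['color'],(800,600)))
uv,w=cloud(s)
m=(abs(w[:,2]-.02)<.006)&(np.hypot(w[:,0]-.535,w[:,1])<.065)
print(m.sum(),np.median(w[m],0),cv2.minAreaRect(w[m][:,:2].astype(np.float32)))
m=(w[:,2]>.03)&(w[:,2]<.06)&(np.hypot(w[:,0]-.535,w[:,1])<.05)
p=w[m]; print(len(p)); print(np.round(np.c_[uv[m],p],3)[::max(1,len(p)//60)].tolist())
E
```

```text
[0.5434381  0.01292488 0.14938022] 3.1
5679 [0.53561513 0.00400038 0.02265797] ((0.5383384227752686, 0.0022388435900211334), (0.08029764145612717, 0.08015256375074387), 15.975317001342773)
138
[[232.0, 174.0, 0.517, -0.003, 0.03], [231.0, 175.0, 0.517, -0.004, 0.033], [233.0, 175.0, 0.518, -0.002, 0.035], [235.0, 175.0, 0.518, -0.0, 0.033], [231.0, 176.0, 0.517, -0.003, 0.039], [233.0, 176.0, 0.518, -0.001, 0.039], [235.0, 176.0, 0.519, 0.0, 0.036], [230.0, 177.0, 0.517, -0.004, 0.042], [232.0, 177.0, 0.517, -0.002, 0.044], [234.0, 177.0, 0.519, -0.0, 0.041], [236.0, 177.0, 0.52, 0.001, 0.036], [231.0, 178.0, 0.517, -0.002, 0.048], [234.0, 178.0, 0.519, -0.0, 0.045], [236.0, 178.0, 0.521, 0.0, 0.038], [230.0, 179.0, 0.518, -0.003, 0.048], [232.0, 179.0, 0.518, -0.002, 0.049], [234.0, 179.0, 0.519, -0.0, 0.048], [236.0, 179.0, 0.521, 0.0, 0.04], [230.0, 180.0, 0.518, -0.003, 0.051], [232.0, 180.0, 0.519, -0.002, 0.049], [234.0, 180.0, 0.52, -0.0, 0.049], [236.0, 180.0, 0.522, 0.0, 0.04], [230.0, 181.0, 0.519, -0.004, 0.051], [232.0, 181.0, 0.519, -0.002, 0.053], [234.0, 181.0, 0.521, 
[... 936 characters left out ...]
], [258.0, 208.0, 0.554, 0.01, 0.047], [253.0, 209.0, 0.554, 0.004, 0.042], [255.0, 209.0, 0.553, 0.007, 0.048], [257.0, 209.0, 0.554, 0.009, 0.048], [259.0, 209.0, 0.555, 0.01, 0.047], [253.0, 210.0, 0.554, 0.005, 0.047], [255.0, 210.0, 0.554, 0.007, 0.049], [257.0, 210.0, 0.554, 0.009, 0.05], [259.0, 210.0, 0.556, 0.01, 0.047], [253.0, 211.0, 0.555, 0.004, 0.046], [255.0, 211.0, 0.554, 0.007, 0.051], [257.0, 211.0, 0.555, 0.008, 0.051], [259.0, 211.0, 0.556, 0.01, 0.049], [255.0, 212.0, 0.556, 0.006, 0.049], [257.0, 212.0, 0.556, 0.008, 0.052], [259.0, 212.0, 0.558, 0.009, 0.047], [255.0, 213.0, 0.556, 0.006, 0.051], [257.0, 213.0, 0.557, 0.008, 0.052], [259.0, 213.0, 0.559, 0.009, 0.045]]
```

View pics/w2.png

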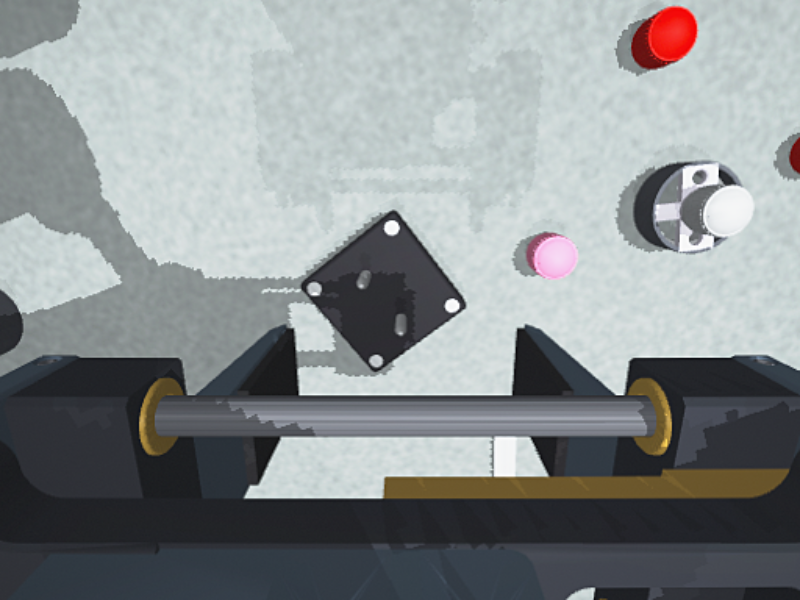

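The block shows at (385,290) with its pin tips near (365,274) and (402,320), so its axis is about 16° from world x. The rotor's two spoke holes show at (700,176) and (695,240). I'll move to a closer oblique view of the rotor.

send_rows([
  [[0.02,0.05,0.01,0,0,0,1],[0.06,0.15,0.03,0,0,0,1],[0.1,0.25,0.05,0,0,0,1],[0.15,0.36,0.07,0,0,0,1],[0.2,0.48,0.09,0,0,0,1],[0.23,0.56,0.1,0,0,0,1],[0.25,0.6,0.1,0,0,0,1],[0.25,0.6,0.1,0,0,0,1],[0.25,0.6,0.1,0,0,0,1],[0.25,0.6,0.1,0,0,0,1]],
])

```text
time: 3.98
eef_pos: [0.5421, 0.144, 0.1302]
tcp_rot: [0.593, 3.085, -0.0]
force: [0.6, 0.7, -0.3]
finger_gap: 0.998
grasp_force: 0.0
```

```bash
cat >> h.py <<'E'
def plane(s,u,v,z):
    a=world(s,[u],[v],[1.])[0]; o=np.array(s['pose'])[:3,3]; return o+(a-o)*(z-o[2])/(a[2]-o[2])
def tools():
    st=get_state(); return np.array(st['eef_pos']),R.from_rotvec(st['tcp_rot']).as_matrix()
E
python3 - <<'E'
from h import *
st=get_state(); print(st['eef_pos'],st['time'])
s=snapshot('wrist'); np.savez('w3.npz',**s)
r=[q for q in silhouettes('rotor_a','wrist')]; n=silhouettes('nut_a','wrist')
print([(q['conf'],q['bbox']) for q in r],[(q['conf'],q['bbox']) for q in n])
uv,w=cloud(s)
m=(w[:,2]>.046)&(w[:,2]<.07)&(np.hypot(w[:,0]-.555,w[:,1]-.202)<.03); p=w[m]
print('nut top',m.sum(),cv2.minEnclosingCircle(p[p[:,2]>.053][:,:2].astype(np.float32)),np.median(p[:,2]))
m=(w[:,2]<.005)&(np.hypot(w[:,0]-.555,w[:,1]-.202)<.07);print('mat z',np.median(w[m,2]))
c=proj(s,[.555,.202,.03])[0].astype(int); print(c)
x0,y0=c-[50,38]; cv2.imwrite('pics/w3.png',cv2.resize(s['color'][y0:y0+75,x0:x0+100],(800,600),interpolation=cv2.INTER_CUBIC)); print(x0,y0)
E
```

```text
[0.54211274 0.14400933 0.13021569] 3.9833
[(0.58, [287.7, 153.6, 63.5, 65.0])] [(0.95, [307.4, 179.8, 37.7, 32.0]), (0.81, [220.1, 201.8, 31.2, 32.7]), (0.58, [280.7, 62.1, 29.0, 37.6]), (0.16, [305.6, 283.6, 42.5, 23.4])]
nut top 901 ((0.5567373037338257, 0.20284312963485718), 0.01394693274050951) 0.054735224995938164
mat z 0.0027756648260086336
[320 187]
270 149
```

View pics/w3.png

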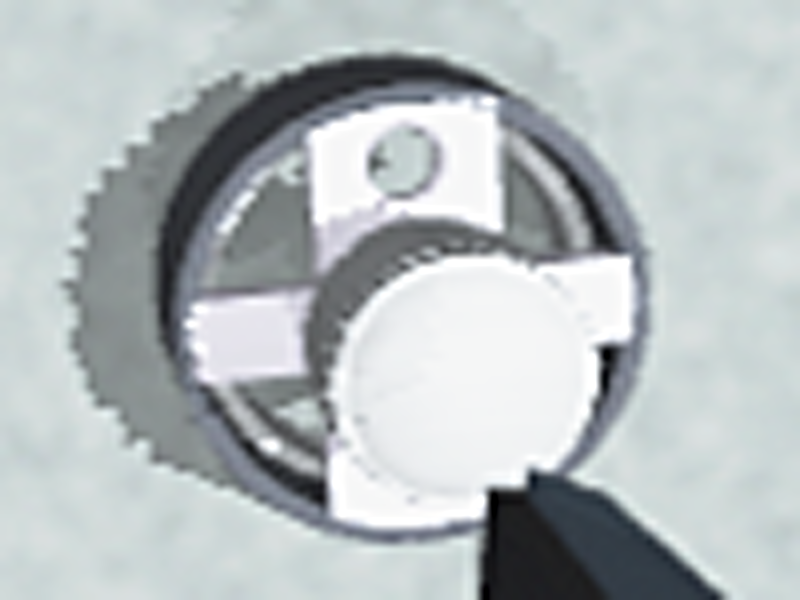

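The crop confirms the grey-capped rotor: one hole at (405,160), narrow spokes ending at (192,340) and (632,298), nut top centred at (470,375), and no red or pink on it.

```bash
python3 - <<'E'
from h import *
s=dict(np.load('w3.npz')); s={k:v for k,v in s.items()}; b=.0015
f=lambda x,y,z: plane(s,270+(x+.5)/8-.5,149+(y+.5)/8-.5,z+b)[:2]
deg=lambda d: np.degrees(np.arctan2(d[1],d[0]))
h=f(405,160,.024); c=f(470,375,.054); l=f(192,340,.024); r=f(632,298,.024)
rim=f(403,312,.024)
print('hole',h,'nut',c,np.linalg.norm(h-c),deg(h-c),'cross',deg(r-l),(l+r)/2,np.linalg.norm(r-l))
e1=(f(308,130,.024)-f(328,520,.024)); print('edge',deg(e1)); 
s=dict(np.load('w2.npz'))
g=cv2.resize(s['color'],None,fx=8,fy=8,interpolation=cv2.INTER_CUBIC)
cv2.imwrite('pics/w2b.png',np.hstack([g[90*8:165*8,420*8:470*8],g[165*8:240*8,220*8:270*8]]))
h1=plane(s,448,112.6,.0255)[:2];h2=plane(s,444.8,153.6,.0255)[:2];print('w2 holes',h1,h2,deg(h1-h2),np.linalg.norm(h1-h2),(h1+h2)/2)
uv,w=cloud(s); m=(abs(w[:,2]-.0225)<.006)&(np.hypot(w[:,0]-.535,w[:,1])<.065)
ct=uv[m]; mask=np.zeros((384,512),np.uint8); mask[ct[:,1],ct[:,0]]=255
print(get_state()['joint_pos'])
E
```

```text
hole [0.5389588  0.20803087] nut [0.55532106 0.20305279] 0.017102776821116505 163.0780689551845 cross 73.90784664231171 [0.55724715 0.20274835] 0.05165817396061691
edge 163.8141550707185
w2 holes [0.53915924 0.20873181] [0.57644886 0.19779184] 163.64944368111117 0.03886127797050134 [0.55780405 0.20326183]
[ 1.52325167e-01  5.30973402e-01  1.62446220e+00 -1.15582100e-04
  9.85938000e-01 -1.03753390e+00]
```

View pics/w2b.png

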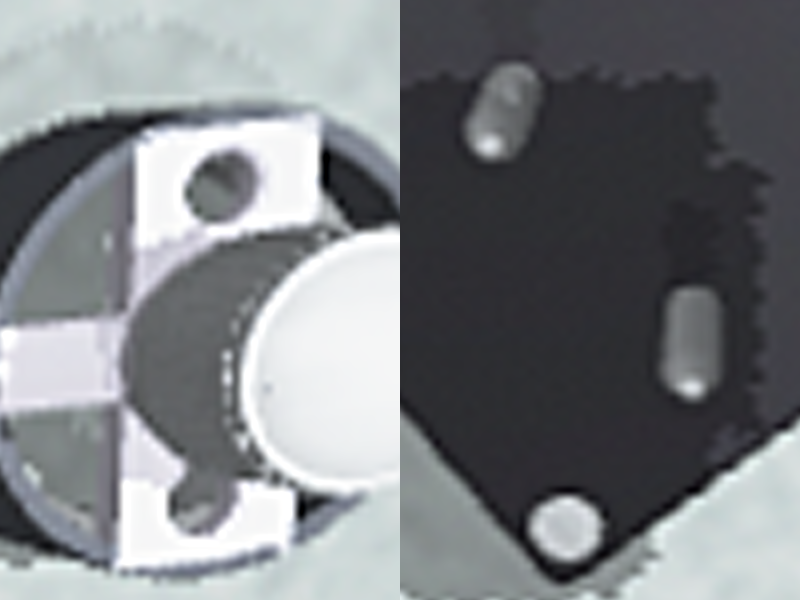

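send_rows([
  [[0.01,0.04,-0.02,0,0,0,1],[0.02,0.12,-0.05,0,0,0,1],[0.03,0.22,-0.08,0,0,0,1],[0.03,0.3,-0.09,0,0,0,1],[0.035,0.34,-0.096,0,0,0,1],[0.035,0.357,-0.096,0,0,0,1],[0.035,0.357,-0.096,0,0,0,1],[0.035,0.357,-0.096,0,0,0,1],[0.035,0.357,-0.096,0,0,0,1],[0.035,0.357,-0.096,0,0,0,1]],
])

```text
time: 4.97
eef_pos: [0.5618, 0.2125, 0.149]
tcp_rot: [-0.594, -3.084, 0.0]
force: [-0.5, 0.4, -0.4]
finger_gap: 0.999
grasp_force: 0.0
```

```bash
python3 - <<'E'
from h import *
deg=lambda d: np.degrees(np.arctan2(d[1],d[0]))
st=get_state(); print(st['eef_pos'],st['time'])
s=snapshot('wrist'); np.savez('w4.npz',**s)
uv,w=cloud(s)
m=(w[:,2]>.05)&(w[:,2]<.07)&(np.hypot(w[:,0]-.556,w[:,1]-.202)<.03); p=w[m]; zt=np.median(p[:,2])
print('ztop',zt); p=p[abs(p[:,2]-zt)<.003]
print(cv2.minEnclosingCircle(p[:,:2].astype(np.float32)), p.mean(0))
m2=(w[:,2]<.008)&(np.hypot(w[:,0]-.556,w[:,1]-.202)<.07);print('mat z',np.median(w[m2,2]))
c=proj(s,[.5565,.203,.03])[0].astype(int); x0,y0=c-[50,38]; print(x0,y0)
cv2.imwrite('pics/w4.png',cv2.resize(s['color'][y0:y0+75,x0:x0+100],(800,600),interpolation=cv2.INTER_CUBIC))
s=dict(np.load('w2.npz'))
uv,w=cloud(s); m=(abs(w[:,2]-.0225)<.006)&(np.hypot(w[:,0]-.535,w[:,1])<.065); print('blk z',np.median(w[m,2]))
m2=(w[:,2]<.008)&(np.hypot(w[:,0]-.54,w[:,1])<.09);print('mat z',np.median(w[m2,2]))
for b in (.001,.0025):
    a=plane(s,231.1,182.7,.0495+b);d=plane(s,255.9,212.7,.0495+b); print('pins',(a+d)/2,deg(d-a),np.linalg.norm(a-d))
    h1=plane(s,447.3,112.9,.024+b)[:2];h2=plane(s,445.2,151.8,.024+b)[:2];print('w2 holes',deg(h1-h2),np.linalg.norm(h1-h2),(h1+h2)/2)
E
```

```text
[0.56184049 0.2125197  0.14900579] 4.9667
ztop 0.05472178592268623
((0.5568201541900635, 0.20308856666088104), 0.014131258241832256) [0.55632532 0.20348692 0.05462521]
mat z 0.0027154445953156414
196 152
blk z 0.022660343690315332
mat z 0.002710380462458778
pins [0.53857801 0.00163173 0.0505    ] 16.035562314871136 0.036714178823175875
w2 holes 165.03551532792466 0.036980756232440216 [0.55716586 0.20358557]
pins [0.53819278 0.00187835 0.052     ] 16.035562314871136 0.036492588441963326
w2 holes 165.0355153279246 0.03677832703634066 [0.55671473 0.20270377]
```

View pics/w4.png

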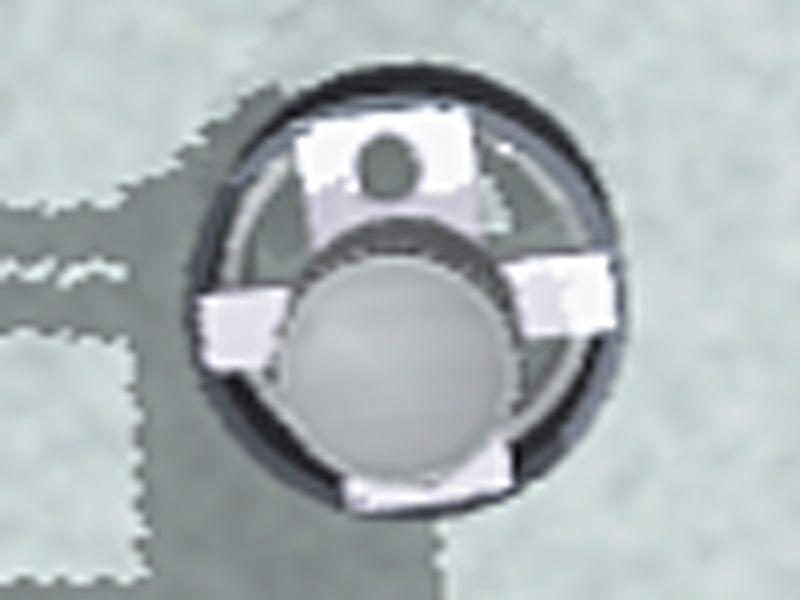

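The crop shows the rotor seen from above: hole at (388,165), nut at (395,370), narrow spokes at (240,330) and (565,290). Rotor axis is about 164° at (0.5566, 0.2032); block axis is 16° at (0.5384, 0.002). I'll grasp it by the bell.

send_rows([
  [[0.007,-0.03,0.03,0,0,0,1],[0.007,-0.053,0.1,0,0,0,1],[0.007,-0.053,0.2,0,0,0,1],[0.007,-0.053,0.3,0,0,0,1],[0.007,-0.053,0.4,0,0,0,1],[0.007,-0.053,0.49,0,0,0,1],[0.007,-0.053,0.56,0,0,0,1],[0.007,-0.053,0.6,0,0,0,1],[0.007,-0.053,0.61,0,0,0,1],[0.007,-0.053,0.61,0,0,0,1]],
])

```text
time: 5.85
eef_pos: [0.5566, 0.2035, 0.0268]
tcp_rot: [-0.593, -3.084, 0.001]
force: [0.4, 1.0, 0.3]
finger_gap: 1.001
grasp_force: 0.0
```

send_rows([
  [[0,0,0,0,0,0,0.7],[0,0,0,0,0,0,0.62],[0,0,0,0,0,0,0.5],[0,0,0,0,0,0,0.5],[0,0,0,0,0,0,0.5],[0,0,0,0,0,0,0.5],[0,0,0,0,0,0,0.5],[0,0,0,0,0,0,0.5],[0,0,0,0,0,0,0.5],[0,0,0,0,0,0,0.5]],
], force=25)

```text
time: 6.68
eef_pos: [0.5568, 0.2038, 0.0274]
tcp_rot: [0.593, 3.085, -0.0]
force: [-2.1, -1.9, 6.3]
finger_gap: 0.618
grasp_force: 25.0
```

send_rows([
  [[0,0,-0.03,0,0,0,0.5],[0,0,-0.1,0,0,0,0.5],[0,0,-0.18,0,0,-0.05,0.5],[0,0,-0.26,0,0,-0.2,0.5],[0,0,-0.32,0,0,-0.4,0.5],[0,0,-0.35,0,0,-0.6,0.5],[0,0,-0.35,0,0,-0.8,0.5],[0,0,-0.35,0,0,-0.94,0.5],[0,0,-0.35,0,0,-1,0.5],[0,0,-0.35,0,0,-1,0.5]],
])

```text
time: 7.52
eef_pos: [0.5568, 0.2039, 0.0974]
tcp_rot: [-0.191, 3.136, 0.0]
force: [-0.2, 0.5, -3.4]
finger_gap: 0.618
grasp_force: 25.0
```

```bash
python3 - <<'E'
from h import *
p,M=tools(); print(p,np.degrees(np.arctan2(M[1,0],M[0,0])),get_state()['finger_gap'],get_state()['joint_pos'][5])
s=snapshot('wrist'); np.savez('w5.npz',**s)
uv,w=cloud(s); t=(w-p)@M
m=(np.hypot(t[:,0],t[:,1])<.035)&(t[:,2]>-.05)&(t[:,2]<.03)
print(m.sum()); 
for a in np.arange(-.045,.03,.005):
    k=m&(t[:,2]>a)&(t[:,2]<=a+.005); 
    if k.sum(): print(round(a,3),k.sum(),np.round(t[k].min(0),4),np.round(t[k].max(0),4))
d=np.array([.5384,.002])-p[:2]; print('to block',np.r_[d,0]@M/.2)
cv2.imwrite('pics/w5.png',cv2.resize(s['color'][180:300,170:330],(800,600),interpolation=cv2.INTER_CUBIC))
E
```

```text
[0.55681033 0.20392886 0.09740802] -173.01674316113886 0.6179842190607991 -1.4423598082404503
7128
-0.045 176 [-0.0089 -0.0302 -0.045 ] [ 0.0066  0.0332 -0.04  ]
-0.04 221 [-0.0133 -0.0309 -0.04  ] [ 0.0168  0.0331 -0.035 ]
-0.035 551 [-0.0171 -0.031  -0.035 ] [ 0.0167  0.0331 -0.03  ]
-0.03 941 [-0.0171 -0.0311 -0.03  ] [ 0.0165  0.0316 -0.025 ]
-0.025 469 [-0.0176 -0.0308 -0.025 ] [ 0.017   0.0316 -0.02  ]
-0.02 369 [-0.0176 -0.0308 -0.02  ] [ 0.0168  0.0317 -0.015 ]
-0.015 334 [-0.0174 -0.031  -0.015 ] [ 0.0168  0.0314 -0.01  ]
-0.01 252 [-0.0175 -0.0306 -0.01  ] [ 0.0167  0.0314 -0.005 ]
-0.005 367 [-0.0237 -0.0307 -0.0049] [ 0.0262  0.0316 -0.    ]
-0.0 2140 [-0.0251 -0.031   0.    ] [0.0266 0.0317 0.005 ]
0.005 337 [-0.0084 -0.031   0.005 ] [0.0267 0.0315 0.01  ]
0.01 401 [-0.0104 -0.0307  0.01  ] [0.0265 0.0318 0.015 ]
0.015 238 [-0.0046 -0.0306  0.015 ] [0.0266 0.0316 0.02  ]
0.02 143 [-0.0051 -0.0306  0.02  ] [0.0264 0.0316 0.0245]
to block [ 2.14120601e-01 -9.90962900e-01 -8.72943135e-05]
```

View pics/w5.png

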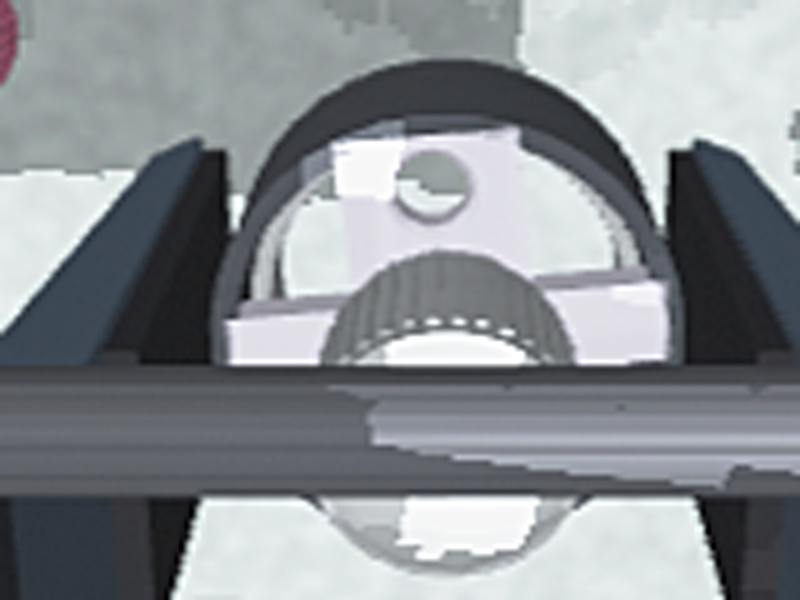

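```bash
python3 - <<'E'
from h import *
s=dict(np.load('w5.npz')); p,M=tools()
f=lambda x,y,z:(plane(s,170+(x+.5)/5-.5,180+(y+.5)/5-.5,p[2]-z)-p)@M
for z in (.0034,.0015):
    h=f(434,187,z); l=f(228,340,z); r=f(667,312,z); print(z,'hole',h,'cross',l,r,np.degrees(np.arctan2(-(r-l)[0],(r-l)[1])))
uv,w=cloud(s); t=(w-p)@M
m=(t[:,2]>.008)&(t[:,2]<.024)&(np.hypot(t[:,0]+.001,t[:,1])<.0305)&(np.hypot(t[:,0]+.001,t[:,1])>.026)&(t[:,0]>.014)&(abs(t[:,1])<.022)
q=t[m]; A=np.c_[2*q[:,:2],np.ones(len(q))]; b=(q[:,:2]**2).sum(1); x=np.linalg.lstsq(A,b,rcond=None)[0]; print('bell',m.sum(),x[:2],np.sqrt(x[2]+x[0]**2+x[1]**2))
m=(t[:,2]>-.028)&(t[:,2]<-.008)&(np.hypot(t[:,0]+.001,t[:,1])<.017)&(t[:,0]>.004); q=t[m]
A=np.c_[2*q[:,:2],np.ones(len(q))]; b=(q[:,:2]**2).sum(1); x=np.linalg.lstsq(A,b,rcond=None)[0]; print('nut',m.sum(),x[:2],np.sqrt(x[2]+x[0]**2+x[1]**2))
m=(abs(t[:,2])<.005)&(np.hypot(t[:,0]-.01,t[:,1])<.02);print(np.median(t[m,2]))
E
```

```text
0.0034 hole [ 1.64203187e-02 -8.38457367e-05  3.40007144e-03] cross [-0.00318183 -0.02481444  0.00339722] [0.0005873  0.02772723 0.00340309] -4.103135929027797
0.0015 hole [ 1.71366309e-02 -6.82056110e-05  1.50007669e-03] cross [-0.00222213 -0.02449174  0.00149726] [0.0015002  0.02739755 0.00150306] -4.103135929027797
bell 450 [-0.00134917  0.00175401] 0.027652551393426816
nut 833 [-0.00114459  0.00166249] 0.01347920596377553
0.0007982301931029282
```

Rotor held at about 193°, so it needs another 0.056 rad to match the block. I'll move over the block, then lower until the pins are inside the bell but short of the spokes, and check the fit visually through the hole.

send_rows([
  [[0.01,-0.05,0,0,0,-0.02,0.5],[0.03,-0.15,0,0,0,-0.04,0.5],[0.06,-0.28,0,0,0,-0.06,0.5],[0.09,-0.42,0,0,0,-0.08,0.5],[0.125,-0.57,0,0,0,-0.1,0.5],[0.16,-0.72,0,0,0,-0.11,0.5],[0.19,-0.86,0,0,0,-0.112,0.5],[0.21,-0.95,0,0,0,-0.112,0.5],[0.219,-1,0,0,0,-0.112,0.5],[0.219,-1,0,0,0,-0.112,0.5]],
])

```text
time: 8.4
eef_pos: [0.5374, -0.0016, 0.0973]
tcp_rot: [-0.271, 3.13, -0.0]
force: [1.0, -0.4, -2.2]
finger_gap: 0.62
grasp_force: 25.0
```

send_rows([
  [[0,0,0.01,0,0,0,0.5],[0,0,0.04,0,0,0,0.5],[0,0,0.07,0,0,0,0.5],[0,0,0.1,0,0,0,0.5],[0,0,0.13,0,0,0,0.5],[0,0,0.15,0,0,0,0.5],[0,0,0.17,0,0,0,0.5],[0,0,0.18,0,0,0,0.5],[0,0,0.18,0,0,0,0.5],[0,0,0.18,0,0,0,0.5]],
])

```text
time: 9.23
eef_pos: [0.5374, 0.0001, 0.0611]
tcp_rot: [0.276, -3.129, -0.0]
force: [-0.2, -0.7, -1.7]
finger_gap: 0.618
grasp_force: 25.0
```

```bash
python3 - <<'E'
from h import *
p,M=tools(); st=get_state(); print(p,np.degrees(np.arctan2(M[1,0],M[0,0])),st['force'],st['torque'],st['joint_pos'][5])
s=snapshot('wrist'); np.savez('w6.npz',**s)
cv2.imwrite('pics/w6.png',cv2.resize(s['color'][190:250,216:296],(800,600),interpolation=cv2.INTER_CUBIC))
E
```

```text
[5.37369284e-01 7.63682570e-05 6.10898202e-02] -169.90471986770663 [-0.18058277 -0.65901099 -1.74392628] [ 0.0158424  -0.03073605 -0.02813157] -1.857967162872783
```

View pics/w6.png

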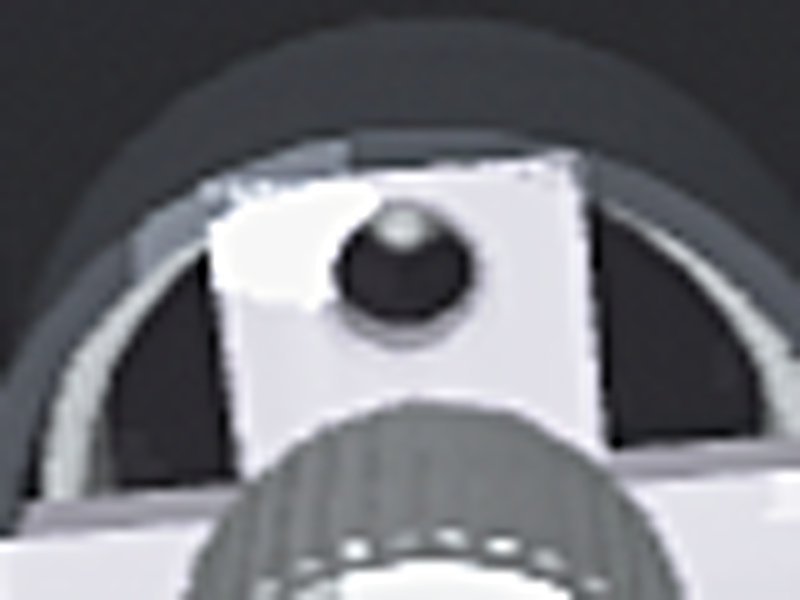

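Through the hole (405,270) the pin tip shows at about (403,223). The shift expected for a tip 8 mm lower is 3.1 mm, or about 50 px, so it is aligned within about 0.3 mm. I'll lower it gently.

send_rows([
  [[0,0,0.006,0,0,0,0.5],[0,0,0.012,0,0,0,0.5],[0,0,0.018,0,0,0,0.5],[0,0,0.024,0,0,0,0.5],[0,0,0.03,0,0,0,0.5],[0,0,0.036,0,0,0,0.5],[0,0,0.04,0,0,0,0.5],[0,0,0.045,0,0,0,0.5],[0,0,0.045,0,0,0,0.5],[0,0,0.045,0,0,0,0.5]],
])

```text
time: 10.12
eef_pos: [0.5373, 0.0001, 0.0521]
tcp_rot: [0.276, -3.129, -0.0]
force: [-0.2, 0.0, -2.2]
finger_gap: 0.62
grasp_force: 25.0
```

send_rows([
  [[0,0,0.004,0,0,0,0.5],[0,0,0.008,0,0,0,0.5],[0,0,0.012,0,0,0,0.5],[0,0,0.016,0,0,0,0.5],[0,0,0.019,0,0,0,0.5],[0,0,0.021,0,0,0,0.5],[0,0,0.023,0,0,0,0.5],[0,0,0.024,0,0,0,0.5],[0,0,0.024,0,0,0,0.5],[0,0,0.024,0,0,0,0.5]],
])

```text
time: 10.95
eef_pos: [0.5374, 0.0001, 0.0474]
tcp_rot: [-0.277, 3.129, -0.0]
force: [-0.9, -0.4, 1.9]
finger_gap: 0.621
grasp_force: 25.0
```

Contact is at exactly the expected height (TCP 0.0474, so the rotor bottom is at 0.020). I'll release, raise to nut height and pre-rotate the wrist so it can turn either way.

send_rows([
  [[0,0,0.021,0,0,0,0.7],[0,0,0.021,0,0,0,0.85],[0,0,0.021,0,0,0,1],[0,0,0.021,0,0,0,1],[0,0,0.021,0,0,0,1],[0,0,0.01,0,0,0,1],[0,0,-0.03,0,0,0,1],[0,0,-0.08,0,0,0,1],[0,0,-0.13,0,0,0,1],[-0.004,0,-0.14,0,0,0,1]],
])

```text
time: 11.78
eef_pos: [0.5389, 0.0002, 0.0774]
tcp_rot: [-0.276, 3.127, -0.001]
force: [1.5, 0.5, 0.1]
finger_gap: 1.003
grasp_force: 0.0
```

send_rows([
  [[0,0,0,0,0,0.05,1],[0,0,0,0,0,0.15,1],[0,0,0,0,0,0.27,1],[0,0,0,0,0,0.4,1],[0,0,0,0,0,0.55,1],[0,0,0,0,0,0.7,1],[0,0,0,0,0,0.83,1],[0,0,0,0,0,0.93,1],[0,0,0,0,0,0.98,1],[0,0,0,0,0,1,1]],
])

```text
time: 12.62
eef_pos: [0.5383, 0.0003, 0.0756]
tcp_rot: [0.507, 3.1, 0.0]
force: [0.0, -0.7, -0.2]
finger_gap: 1.004
grasp_force: 0.0
```

send_rows([
  [[0,0,0,0,0,0.05,1],[0,0,0,0,0,0.15,1],[0,0,0,0,0,0.27,1],[0,0,0,0,0,0.4,1],[0,0,0,0,0,0.55,1],[0,0,0,0,0,0.7,1],[0,0,0,0,0,0.83,1],[0,0,0,0,0,0.93,1],[0,0,0,0,0,0.98,1],[0,0,0,0,0,1,1]],
])

```text
time: 13.45
eef_pos: [0.5382, 0.0002, 0.0754]
tcp_rot: [1.258, 2.879, 0.0]
force: [0.4, 0.1, -0.8]
finger_gap: 0.999
grasp_force: 0.0
```

send_rows([
  [[0,0,0,0,0,0.05,1],[0,0,0,0,0,0.15,1],[0,0,0,0,0,0.27,1],[0,0,0,0,0,0.4,1],[0,0,0,0,0,0.55,1],[0,0,0,0,0,0.7,1],[0,0,0,0,0,0.83,1],[0,0,0,0,0,0.93,1],[0,0,0,0,0,0.98,1],[0,0,0,0,0,1,1]],
])

```text
time: 14.28
eef_pos: [0.5382, 0.0002, 0.0753]
tcp_rot: [1.93, 2.478, -0.0]
force: [-0.9, 0.8, -0.3]
finger_gap: 1.0
grasp_force: 0.0
```

```bash
python3 - <<'E'
from h import *
p,M=tools(); st=get_state(); print(p,np.degrees(np.arctan2(M[1,0],M[0,0])),st['force'],st['torque'],st['joint_pos'][5],st['time'])
s=snapshot('wrist'); np.savez('w7.npz',**s)
uv,w=cloud(s); t=(w-p)@M
def fit(m):
    q=t[m]; A=np.c_[2*q[:,:2],np.ones(len(q))]; b=(q[:,:2]**2).sum(1); x=np.linalg.lstsq(A,b,rcond=None)[0]; return m.sum(),x[:2],np.sqrt(x[2]+x[0]**2+x[1]**2)
print('nut',fit((t[:,2]>.006)&(t[:,2]<.021)&(np.hypot(t[:,0]+.001,t[:,1])<.018)&(t[:,0]>.004)))
k=(np.hypot(t[:,0]+.001,t[:,1])<.012); print('top z',np.median(w[k&(w[:,2]<.08)&(w[:,2]>.06),2]))
for lo,hi in((.020,.026),(.018,.022)):
    k=(abs(np.hypot(t[:,0],t[:,1])-(lo+hi)/2)<.002)&(w[:,2]<.06)&(w[:,2]>.03)
    print('ring z',np.percentile(w[k,2],[5,25,50,75,95]))
cv2.imwrite('pics/w7.png',cv2.resize(s['color'][150:300,156:356],(800,600),interpolation=cv2.INTER_CUBIC))
E
```

```text
[5.38168059e-01 2.14327071e-04 7.53456558e-02] 104.17088009977445 [-0.87265251  0.7804196  -0.32741433] [-0.03971706  0.0529122  -0.01886393] -0.35786159451166316 14.2833
nut (np.int64(337), array([0.00142808, 0.00127848]), np.float64(0.014242109157766294))
top z 0.07558779478768869
ring z [0.03632309 0.04384382 0.04625587 0.04692914 0.04758746]
ring z [0.04325272 0.04603361 0.04669396 0.0472785  0.05089964]
```

View pics/w7.png

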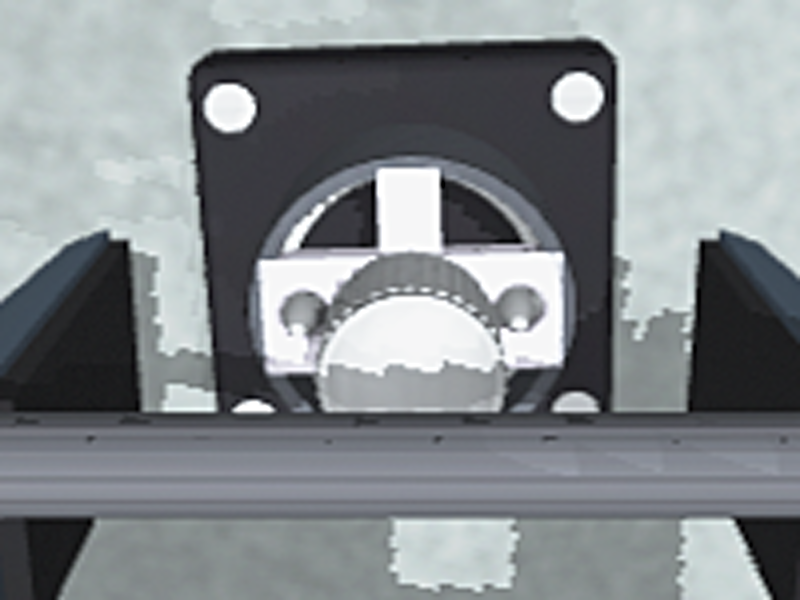

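Both pins show through their holes at (302,312) and (520,305), and the rotor sits square on the block. I'll grip the nut at 14 N and try counter-clockwise first.

send_rows([
  [[0,0,0,0,0,0,0.7],[0,0,0,0,0,0,0.5],[0,0,0,0,0,0,0.4],[0,0,0,0,0,0,0.34],[0,0,0,0,0,0,0.25],[0,0,0,0,0,0,0.25],[0,0,0,0,0,0,0.25],[0,0,0,0,0,0,0.25],[0,0,0,0,0,0,0.25],[0,0,0,0,0,0,0.25]],
], force=14)

```text
time: 15.17
eef_pos: [0.5381, 0.0002, 0.0753]
tcp_rot: [-1.931, -2.478, 0.0]
force: [-0.1, -0.4, 0.7]
finger_gap: 0.304
grasp_force: 14.2
```

```bash
python3 -c "
from rig import *
s=get_state(); print(s['time'],s['eef_pos'],s['force'],s['torque'],s['joint_pos'][5],s['finger_gap'],s['grasp_force'])"
```

```text
15.1667 [5.38144506e-01 2.26389233e-04 7.53213005e-02] [-0.12112323 -0.35050525  0.68051198] [-0.09456025 -0.09025299  0.04636822] -0.357632740887394 0.3043923679045271 14.163257172922883
```

send_rows([
  [[0,0,0,0,0,-0.06,0.25],[0,0,0,0,0,-0.12,0.25],[0,0,0,0,0,-0.18,0.25],[0,0,0,0,0,-0.25,0.25],[0,0,0,0,0,-0.32,0.25],[0,0,0,0,0,-0.4,0.25],[0,0,0,0,0,-0.48,0.25],[0,0,0,0,0,-0.54,0.25],[0,0,0,0,0,-0.57,0.25],[0,0,0,0,0,-0.6,0.25]],
])

```text
time: 16.0
eef_pos: [0.538, 0.0003, 0.0753]
tcp_rot: [-1.538, -2.739, -0.0]
force: [-1.4, 2.2, 0.3]
finger_gap: 0.306
grasp_force: 14.0
```

```bash
python3 -c "
from rig import *
s=get_state(); print(s['time'],s['eef_pos'],s['force'],s['torque'],s['joint_pos'][5],s['finger_gap'],s['grasp_force'])"
```

```text
16.0 [5.38024853e-01 3.10555453e-04 7.53033664e-02] [-1.44861019  2.22418702  0.3388779 ] [ 0.24868008  0.1568043  -0.18156983] -0.6580461579329273 0.3063617970483472 14.000263061243459
```

CCW gives a reaction of −0.18 N m, which looks like the hard stop. Now trying clockwise.

send_rows([
  [[0,0,0,0,0,0.05,0.25],[0,0,0,0,0,0.15,0.25],[0,0,0,0,0,0.27,0.25],[0,0,0,0,0,0.4,0.25],[0,0,0,0,0,0.53,0.25],[0,0,0,0,0,0.66,0.25],[0,0,-0.001,0,0,0.78,0.25],[0,0,-0.002,0,0,0.88,0.25],[0,0,-0.003,0,0,0.96,0.25],[0,0,-0.003,0,0,1,0.25]],
])

```text
time: 16.83
eef_pos: [0.5382, 0.0001, 0.0759]
tcp_rot: [2.171, 2.27, -0.0]
force: [0.7, 0.1, -0.2]
finger_gap: 0.303
grasp_force: 14.0
```

```bash
python3 -c "
from rig import *
s=get_state(); print(s['time'],s['eef_pos'],s['force'],s['torque'],s['joint_pos'][5],s['finger_gap'],s['grasp_force'])"
```

```text
16.8333 [5.38205133e-01 1.45610977e-04 7.59129442e-02] [ 0.72434903  0.05836957 -0.19033758] [-0.11398658  0.0412351  -0.0025356 ] -0.15518208499502215 0.3030429533294307 13.999829118522982
```

Torque is near zero clockwise, so it is a left-hand thread. I'll continue clockwise, following the rise.

send_rows([
  [[0,0,0,0,0,0.06,0.25],[0,0,-0.001,0,0,0.16,0.25],[0,0,-0.001,0,0,0.27,0.25],[0,0,-0.002,0,0,0.4,0.25],[0,0,-0.003,0,0,0.53,0.25],[0,0,-0.003,0,0,0.66,0.25],[0,0,-0.004,0,0,0.78,0.25],[0,0,-0.004,0,0,0.88,0.25],[0,0,-0.005,0,0,0.96,0.25],[0,0,-0.005,0,0,1,0.25]],
], force=18)

```text
time: 17.67
eef_pos: [0.5382, 0.0001, 0.0769]
tcp_rot: [2.665, 1.663, -0.0]
force: [0.7, -0.1, 0.2]
finger_gap: 0.305
grasp_force: 18.0
```

send_rows([
  [[0,0,0,0,0,0.06,0.25],[0,0,-0.001,0,0,0.16,0.25],[0,0,-0.001,0,0,0.27,0.25],[0,0,-0.002,0,0,0.4,0.25],[0,0,-0.003,0,0,0.53,0.25],[0,0,-0.003,0,0,0.66,0.25],[0,0,-0.004,0,0,0.78,0.25],[0,0,-0.004,0,0,0.88,0.25],[0,0,-0.005,0,0,0.96,0.25],[0,0,-0.005,0,0,1,0.25]],
])

```text
time: 18.5
eef_pos: [0.5382, 0.0002, 0.0779]
tcp_rot: [2.993, 0.953, 0.0]
force: [0.0, -0.2, -1.7]
finger_gap: 0.303
grasp_force: 18.0
```

```bash
python3 -c "
from rig import *
s=get_state(); print(s['time'],s['eef_pos'],s['force'],s['torque'],s['joint_pos'][5],s['finger_gap'],s['grasp_force'])"
```

```text
18.5 [5.38191686e-01 1.66603172e-04 7.79098277e-02] [ 0.01336621 -0.22677005 -1.67257749] [-0.14305138  0.09166988 -0.00313345] 0.8438377928090111 0.3029779987601686 17.99982050772087
```

send_rows([
  [[0,0,0,0,0,0.06,0.25],[0,0,-0.001,0,0,0.16,0.25],[0,0,-0.001,0,0,0.27,0.25],[0,0,-0.002,0,0,0.4,0.25],[0,0,-0.003,0,0,0.53,0.25],[0,0,-0.003,0,0,0.66,0.25],[0,0,-0.004,0,0,0.78,0.25],[0,0,-0.004,0,0,0.88,0.25],[0,0,-0.005,0,0,0.96,0.25],[0,0,-0.005,0,0,1,0.25]],
])

```text
time: 19.33
eef_pos: [0.5382, 0.0002, 0.0789]
tcp_rot: [3.136, 0.183, 0.0]
force: [-0.5, 0.4, -0.7]
finger_gap: 0.303
grasp_force: 18.0
```

send_rows([
  [[0,0,0,0,0,0.06,0.25],[0,0,-0.001,0,0,0.16,0.25],[0,0,-0.001,0,0,0.27,0.25],[0,0,-0.002,0,0,0.4,0.25],[0,0,-0.003,0,0,0.53,0.25],[0,0,-0.003,0,0,0.66,0.25],[0,0,-0.004,0,0,0.78,0.25],[0,0,-0.004,0,0,0.88,0.25],[0,0,-0.005,0,0,0.96,0.25],[0,0,-0.005,0,0,1,0.25]],
])

```text
time: 20.17
eef_pos: [0.5382, 0.0002, 0.0799]
tcp_rot: [3.084, -0.598, 0.0]
force: [0.5, 0.3, -0.3]
finger_gap: 0.302
grasp_force: 18.0
```

send_rows([
  [[0,0,0,0,0,0.06,0.25],[0,0,-0.001,0,0,0.16,0.25],[0,0,-0.001,0,0,0.27,0.25],[0,0,-0.002,0,0,0.4,0.25],[0,0,-0.003,0,0,0.53,0.25],[0,0,-0.003,0,0,0.66,0.25],[0,0,-0.004,0,0,0.78,0.25],[0,0,-0.004,0,0,0.88,0.25],[0,0,-0.005,0,0,0.96,0.25],[0,0,-0.005,0,0,1,0.25]],
])

```text
time: 21.0
eef_pos: [0.5382, 0.0002, 0.0809]
tcp_rot: [2.84, -1.342, 0.0]
force: [0.3, 0.2, -1.1]
finger_gap: 0.302
grasp_force: 18.0
```

```bash
python3 -c "
from rig import *
s=get_state(); print(s['time'],s['eef_pos'],s['force'],s['torque'],s['joint_pos'][5],s['finger_gap'],s['grasp_force'])"
```

```text
21.0 [5.38154815e-01 2.08310108e-04 8.09163662e-02] [ 0.33816187  0.22885069 -1.07837372] [-0.00857692  0.16589532  0.03485752] 2.343295300826499 0.30228472747734336 17.99982255583018
```

send_rows([
  [[0,0,-0.005,0,0,0,0.25],[0,0,-0.01,0,0,0,0.25],[0,0,-0.015,0,0,0,0.25],[0,0,-0.02,0,0,0,0.25],[0,0,-0.025,0,0,0,0.25],[0,0,-0.03,0,0,0,0.25],[0,0,-0.035,0,0,0,0.25],[0,0,-0.035,0,0,0,0.25],[0,0,-0.035,0,0,0,0.25],[0,0,-0.035,0,0,0,0.25]],
])

```text
time: 21.83
eef_pos: [0.5381, 0.0002, 0.0879]
tcp_rot: [2.841, -1.341, -0.0]
force: [-0.0, 0.2, -1.0]
finger_gap: 0.302
grasp_force: 18.0
```

```bash
python3 - <<'E'
from h import *
p,M=tools(); s=get_state(); print(s['time'],p,s['force'],s['torque'],s['finger_gap'])
a=snapshot('wrist'); uv,w=cloud(a); r=np.hypot(w[:,0]-.5383,w[:,1])
for lo,hi in((.0,.012),(.016,.022),(.022,.027)):
    k=(r>lo)&(r<hi)&(w[:,2]<.075); print(lo,k.sum(),np.round(np.percentile(w[k,2],[5,25,50,75,95]),4))
E
```

```text
21.8333 [5.38132436e-01 1.88762151e-04 8.79003146e-02] [-0.02711627  0.16723265 -0.97591095] [0.02197009 0.1967849  0.0510753 ] 0.30187930241891237
0.0 310 [0.0223 0.0241 0.0474 0.0522 0.0533]
0.016 496 [0.0224 0.0235 0.0462 0.0472 0.0716]
0.022 753 [0.024  0.0375 0.0463 0.0471 0.0713]
```

The spokes are still at home height and the nut is free. Lifting it.

send_rows([
  [[0,0,-0.02,0,0,0,0.25],[0,0,-0.06,0,0,0,0.25],[0,0,-0.12,0,0,0,0.25],[0,0,-0.2,0,0,0,0.25],[0,0,-0.28,0,0,0,0.25],[0,0,-0.36,0,0,0,0.25],[0,0,-0.43,0,0,0,0.25],[0,0,-0.48,0,0,0,0.25],[0,0,-0.5,0,0,0,0.25],[0,0,-0.5,0,0,0,0.25]],
])

```text
time: 22.72
eef_pos: [0.5385, 0.0002, 0.1889]
tcp_rot: [-2.84, 1.341, -0.002]
force: [-0.3, -0.1, -0.8]
finger_gap: 0.305
grasp_force: 18.0
```

```bash
python3 - <<'E'
from h import *
p,M=tools(); s=get_state(); print(s['time'],p,s['force'],s['finger_gap'],s['grasp_force'])
a=snapshot('wrist'); uv,w=cloud(a); r=np.hypot(w[:,0]-.5383,w[:,1])
k=(r>.016)&(r<.027)&(w[:,2]<.075); print(k.sum(),np.round(np.percentile(w[k,2],[5,25,50,75,95]),4))
cv2.imwrite('pics/w8.png',cv2.resize(a['color'],(800,600)))
E
```

```text
22.7167 [5.38533326e-01 1.82774032e-04 1.88892170e-01] [-0.33779933 -0.05035184 -0.80013108] 0.3049175644060295 17.999879128874454
1271 [0.0227 0.0368 0.046  0.047  0.048 ]
```

View pics/w8.png

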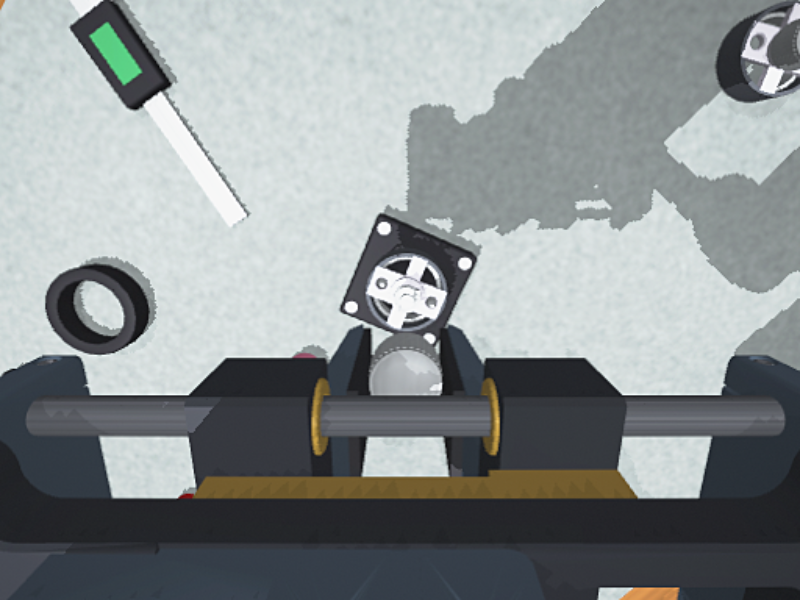

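The nut is held at (405,370). The rotor sits home on the block at (408,292) with its bare stub and pins showing, and the other rotor is untouched at the upper right. Handing in.

```bash
python3 -c "
from rig import *
print(job_done())"
```

```text
the job is handed in; nothing more can be done
None
```

The left rotor is fully home on the pins and released; its nut has a left-hand thread, came off clockwise, and is held about 10 cm up; I touched nothing else and handed in at about 23 s (no verdict shown).

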